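# Find the gauge plate that fits the inclined specimen holder

## Task

Find out how wide the inclined specimen holder is set: try the gauge plates from the rack in its slot and leave the thickest one that goes in resting fully home on the slot's floor, let go of. The other two plates must finish standing in the rack's pockets (any pocket), and do not knock over the amber jar.

Things in the scene. Friction and masses are not known exactly. Their poses are not given: they have to be found in the camera images.
- bay: Slot of the inclined specimen holder, fixed, on a dark base plate. Own z points out of the slot, leaning 28 degrees from vertical with the top towards the holder's -x (robot side). 50 mm deep; walls at own x = -22.5 (aluminium) and +22.5 mm (clear), 8 mm thick; open in y from the blue cheek's face (y = 0) to the yellow cheek (y = -gap). Origin: on its floor, mid-width, at the blue face, 55 mm above the table.
- mouth (a point): Middle of the mouth edge of the blue fixed cheek's inner face: 50 mm along the slot's z from the origin of bay, same axes. The slot lies on its -y side. Mouth edges are rounded, radius 4 to 5 mm; nothing of the holder stands above the mouth.
- jaw: Yellow cheek of the holder, 10 mm thick, locked by its screw (rigid). Origin: middle of the top edge of its inner face, at the mouth (50 mm up the slot). Its axes are level and only follow the holder's yaw; its y is the slot's y. The gap between blue and yellow cheek is set anew each time, from 13.2 to 24.8 mm.
- rack: White rack fixed to the table, 56 x 174 mm, origin at the centre of its underside. Three open pockets in a row along own y at y = -58, 0, +58 mm, each 24 mm (y) by 44 mm (x); pocket floor 6 mm and pocket rim 40 mm above the table. Holder and rack may change sides of the table.
- gauge_12: Red plastic gauge plate, 40 mm wide (own x) by 12 mm thick (own y) by 100 mm tall (own z), about 60 g, sharp-edged and the same all the way up. Origin: centre of its underside. At the start it stands upright, loose, in one of the rack's three pockets, its thickness along the rack's y; which pocket varies.
- gauge_16: Green plastic gauge plate, 40 mm wide (own x) by 16 mm thick (own y) by 100 mm tall (own z), about 76 g, sharp-edged and the same all the way up. Origin: centre of its underside. At the start it stands upright, loose, in one of the rack's three pockets, its thickness along the rack's y; which pocket varies.
- gauge_20: Blue plastic gauge plate, 40 mm wide (own x) by 20 mm thick (own y) by 100 mm tall (own z), about 92 g, sharp-edged and the same all the way up. Origin: centre of its underside. At the start it stands upright, loose, in one of the rack's three pockets, its thickness along the rack's y; which pocket varies.
- sample_jar: Amber glass jar with a black cap, 54 mm across, 65 mm tall, origin at the centre of its underside; must stay upright

How it is judged:
At the end, for the whole second after the job is handed in: One plate rests in the slot, underside within 8 mm of its floor, in line within 0.15 rad, at rest, let go of, at most 5.5 mm thinner than the gap. The other two stand in the rack's pockets: underside less than 20 mm above the table, leaning under 0.5 rad (((z of gauge_12 in the frame of bay between -0.006 and 0.008 m and x of gauge_12 in the frame of bay between -0.009 and 0.009 m and y of gauge_12 in the frame of bay between -0.028 and -0.003 m and angle between the z axis of gauge_12 and the z axis of bay, either way round below 0.15 rad and y of jaw in the frame of bay above -0.0175 m and linear speed of gauge_12 below 0.02 m/s and x of gauge_16 in the frame of rack between -0.02 and 0.02 m and y of gauge_16 in the frame of rack between -0.078 and 0.078 m and height (world z) of each of gauge_16, gauge_20 below 0.02 m and angle between each of gauge_16, gauge_20's own z axis and vertical below 0.5 rad and x of gauge_20 in the frame of rack between -0.02 and 0.02 m and y of gauge_20 in the frame of rack between -0.078 and 0.078 m) or (z of gauge_16 in the frame of bay between -0.006 and 0.008 m and x of gauge_16 in the frame of bay between -0.009 and 0.009 m and y of gauge_16 in the frame of bay between -0.028 and -0.003 m and angle between the z axis of gauge_16 and the z axis of bay, either way round below 0.15 rad and y of jaw in the frame of bay above -0.0215 m and linear speed of gauge_16 below 0.02 m/s and x of gauge_12 in the frame of rack between -0.02 and 0.02 m and y of gauge_12 in the frame of rack between -0.078 and 0.078 m and height (world z) of each of gauge_12, gauge_20 below 0.02 m and angle between each of gauge_12, gauge_20's own z axis and vertical below 0.5 rad and x of gauge_20 in the frame of rack between -0.02 and 0.02 m and y of gauge_20 in the frame of rack between -0.078 and 0.078 m) or (z of gauge_20 in the frame of bay between -0.006 and 0.008 m and x of gauge_20 in the frame of bay between -0.009 and 0.009 m and y of gauge_20 in the frame of bay between -0.028 and -0.003 m and angle between the z axis of gauge_20 and the z axis of bay, either way round below 0.15 rad and y of jaw in the frame of bay above -0.0255 m and linear speed of gauge_20 below 0.02 m/s and x of gauge_12 in the frame of rack between -0.02 and 0.02 m and y of gauge_12 in the frame of rack between -0.078 and 0.078 m and height (world z) of each of gauge_12, gauge_16 below 0.02 m and angle between each of gauge_12, gauge_16's own z axis and vertical below 0.5 rad and x of gauge_16 in the frame of rack between -0.02 and 0.02 m and y of gauge_16 in the frame of rack between -0.078 and 0.078 m))); the robot touches nothing.
It fails at once if the amber jar is knocked over (angle between sample_jar's own z axis and vertical above 0.7 rad).
It also fails if it takes over 72 s, if anything falls off the work surface, if the arm or the gripper's body presses on something with over 40 N, if the wrist force passes 120 N, or if a joint passes its speed limit or range.

## Robot

A 7-joint arm with a two-finger parallel gripper is mounted at the origin on the work surface. World frame = base frame: x ahead of the robot, y to its left, z up, the work surface at z = 0. Lengths are in m, angles in rad, forces in N, time in s.
With the tool pointing down it reaches from about 0.4 to 0.85 m from the base axis. Payload 4.5 kg.
Tool frame: the origin (TCP) lies where the fingers leave the gripper's body, on its centre line; the fingertips stand 64 mm ahead of it and the grasp point (between the pads) lies 45 mm ahead of it; z points along the fingers, y is the direction in which the jaws open and shut (so a half turn about z gives the same grasp; the last joint's range is limited). The gripper opens to 88 mm and grips with 3 to 60 N. Pads are 18 mm wide; open, the fingers measure 123 mm over their backs; the gripper's body (75 mm by 187 mm) begins 45 mm behind the grasp point.
Start: joints at [-1.105, 0.689, -0.195, 1.565, 0.157, 0.902, -0.215], TCP at [0.262, 0.568, 0.303] pointing down, gripper open.
Joint ranges: [-3.01, 3.01], [-0.46, 2.08], [-1.47, 1.51], [0.13, 2.56], [-1, 4.14], [0.04, 2.09], [-2.66, 2.66]. Speed limits (rad/s): [2.57, 2.57, 3.14, 3.14, 3.14, 3.14, 3.14].

## Interface

Orientations are given as a unit quaternion [x, y, z, w].
In Python, from plant import monitor, snapshot, workorder, finder gives the robot as it stands.
- The arm moves only by the tool carry_out, never from a script. Its argument "motion" is one flat list of numbers, 6 for each row, row after row: the shift along the tool's x, y, z in cm, then the turn, a rotation vector about the tool's x, y, z in rad. In form: [x, y, z, rx, ry, rz, x, y, z, rx, ry, rz, ...]. A call has 1 to 8 rows; each row shifts and turns the commanded pose from where the row before left it, along the tool's axes as they then stand; what a row does not reach is not made up. A row lasts 1/8 s, in which the tool goes at most 62.5 mm and 10.7 degrees, less where a joint would pass 70% of its speed; a pose out of reach is approached as far as the arm can. A call with a gripper value outside its range is refused whole. "hand" is the finger opening in cm, from 0 to 8.81, set as the call begins (left out, the last holds). The fingers move at their own pace and stop on an object; "grip_force" is the grip in N (left out, the last holds). Time passes only in rows, so rows that do not move let the fingers close. It gives the time, the measured TCP pose, the force and the opening at its end, in the units of the state.
- monitor.get_state(): the state, without advancing time (a new reading comes with each control period).
- snapshot(name): name is "scene" or "top"; returns a dict with "frame" (384x512x3 uint8, red, green, blue), "range_z" (384x512 float32, m along the optical axis (not along the pixel's ray), 0 where there is no reading), "fx", "fy", "cx", "cy" (pixels), "D" ([k1, k2, p1, p2, k3] as OpenCV has them; the pictures are not rectified), "rvec" (rotation vector, rad) and "tvec" (3), from world to camera coordinates, as OpenCV has them. Camera axes: x right, y down, z forward; pixel columns grow to the right and rows downward; lengths in m; the calibration is good to about 2 mm. A picture is of the moment at which its call begins.
- workorder.finish_job(): hands the job in, once; it reports no verdict.
Trained networks look in a picture, given as the dict that the camera call returned (one of the last four; its "shot" number tells which), for a name from the list of things; names that differ only in an ending like _2 or _b are one class to them, and where a whole thing is asked for, a point or a joint stands for the part that bears it (a point fixed in the world has none). Each returns a list of dicts, best first, with "p" (0 to 1); they miss things now and then, are a little off and sometimes report something else, mostly with a low value. They report only what shows in the picture. A call takes as long as a camera call.
- finder.masks_of(picture, thing): "pixels" (384x512 bool, what is visible of it) and "extent" ([left, top, right, bottom] in pixels, round what is visible of it).
The state is a dict: "clock": time; "q": joint angles; "qd": joint speeds; "joint_torque": joint torques, N m; "tool_pos": TCP position; "eef_rot": TCP orientation; "contact_force": force on the tool from outside, world axes, zero at the start; "moment": the same for the moment, N m; "opening": opening from 0.0 (shut) to 1.0 (fully open).
Only numpy, scipy, OpenCV 4.12 (cv2) and the standard library are available. Lean on these libraries where they do the work, as an engineer would, in place of code of your own. Each camera call takes 0.05 s, during which the arm holds its last target. There are 200 camera calls.

## Working session

There is one attempt and no reset: what is moved stays moved. The work goes in short steps, Python scripts to look and compute and a tool call to move; the robot and the scene stay as the last step left them, time stands still between calls to the robot, and variables do not carry over. Pictures are saved under pics/ and viewed, about 8 in all and at most 12, crops included, and the job is handed in when it is done.

Besides the shell and the picture viewer there is one more tool, called after "Emit:" by a JSON object that holds its "name" and its "arguments", one argument or row to a line. carry_out: Moves the arm, as the interface text tells. Its arguments: {"type":"object","properties":{"motion":{"type":"array"},"hand":{"type":"number"},"grip_force":{"type":"number"}},"required":["motion"]}

```bash
ls; mkdir -p pics; cat > h.py <<'E'
import numpy as np, cv2
from plant import monitor, snapshot, workorder, finder
from scipy.spatial.transform import Rotation as R
def cloud(s):
    h,w=s['range_z'].shape
    u,v=np.meshgrid(np.arange(w),np.arange(h))
    K=np.array([[s['fx'],0,s['cx']],[0,s['fy'],s['cy']],[0,0,1.]])
    n=cv2.undistortPoints(np.stack([u,v],-1).reshape(-1,1,2).astype(np.float64),K,np.array(s['D'],float)).reshape(h,w,2)
    z=s['range_z'][...,None]
    Pc=np.concatenate([n*z,z],-1)
    Rm=cv2.Rodrigues(np.array(s['rvec'],float))[0]
    P=(Pc-np.array(s['tvec'],float).ravel())@Rm
    P[s['range_z']==0]=np.nan
    return P
def save(s,n): cv2.imwrite('pics/'+n,s['frame'][...,::-1])
E
python3 - <<'E'
from h import *
st=monitor.get_state();print(st)
for c in('scene','top'):
    s=snapshot(c);save(s,c+'0.png');P=cloud(s);np.savez(c+'0.npz',P=P,f=s['frame'])
    for t in('bay','jaw','rack','gauge_12','gauge_16','gauge_20','sample_jar'):
        for d in finder.masks_of(s,t)[:1]:
            Q=P[d['pixels']];Q=Q[~np.isnan(Q[:,0])]
            print(c,t,round(d['p'],2),d['extent'],np.round(np.percentile(Q,[3,50,97],axis=0),3).tolist() if len(Q) else None)
a=cv2.imread('pics/scene0.png');b=cv2.imread('pics/top0.png')
E
```

```text
pics
{'clock': 0.0, 'q': array([-1.10522982,  0.68998988, -0.19450607,  1.56629814,  0.1573301 ,
        0.90246066, -0.21507452]), 'qd': array([-0.00139985, -0.00040428,  0.00124893, -0.00022689,  0.0007169 ,
        0.00092207, -0.00130388]), 'joint_torque': array([ 1.10948458e-03, -5.27574420e+01, -1.26697786e+00, -1.53423142e+01,
       -5.27773378e-02,  6.53097071e-03,  1.65187653e-04]), 'tool_pos': array([0.26138864, 0.56718237, 0.30191826]), 'eef_rot': array([ 2.14153132e-01,  9.76799703e-01, -8.73539549e-04, -1.15615576e-04]), 'contact_force': array([-0.56992499,  0.01471996, -0.28812519]), 'moment': array([ 0.00993582,  0.02841098, -0.02404056]), 'opening': 0.9968662495823173}
scene bay 0.69 [137.8, 200.7, 176.8, 242.0] [[0.554, -0.184, 0.062], [0.606, -0.151, 0.086], [0.62, -0.124, 0.111]]
scene jaw 0.49 [119.8, 218.1, 138.1, 232.2] [[0.579, -0.215, 0.065], [0.588, -0.207, 0.071], [0.594, -0.197, 0.077]]
scene rack 0.92 [285.4, 237.9, 391.5, 285.0] [[0.619, 0.061, 0.001], [0.671, 0.13, 0.016], [0.7, 0.208, 0.04]]
scene gauge_12 0.79 [330.7, 211.2, 350.7, 257.9] [[0.637, 0.1
[... 514 characters left out ...]
-0.124, 0.111]]
top jaw 0.52 [335.1, 176.7, 372.5, 199.4] [[0.553, -0.209, 0.047], [0.58, -0.152, 0.077], [0.59, -0.147, 0.106]]
top rack 0.91 [167.7, 130.5, 247.0, 170.4] [[0.616, 0.059, 0.003], [0.648, 0.123, 0.015], [0.688, 0.209, 0.041]]
top gauge_12 0.9 [167.4, 121.8, 189.9, 154.0] [[0.649, 0.184, 0.036], [0.666, 0.192, 0.1], [0.687, 0.21, 0.107]]
top gauge_16 0.9 [167.4, 121.8, 189.9, 154.0] [[0.649, 0.184, 0.036], [0.666, 0.192, 0.1], [0.687, 0.21, 0.107]]
top gauge_20 0.9 [167.4, 121.8, 189.9, 154.0] [[0.649, 0.184, 0.036], [0.666, 0.192, 0.1], [0.687, 0.21, 0.107]]
top sample_jar 0.69 [260.7, 229.4, 291.3, 254.7] [[0.431, -0.043, 0.027], [0.454, -0.02, 0.063], [0.476, 0.003, 0.066]]
```

```bash
python3 - <<'E'
import cv2,numpy as np
a=cv2.imread('pics/scene0.png');b=cv2.imread('pics/top0.png')
x=cv2.resize(a[160:300,100:400],(800,373),interpolation=cv2.INTER_CUBIC)
y=cv2.resize(b[110:230,160:380],(418,228),interpolation=cv2.INTER_CUBIC)
z=cv2.resize(b[155:215,315:385],(266,228),interpolation=cv2.INTER_CUBIC)
o=np.zeros((600,800,3),np.uint8);o[:373]=x;o[373:600,:418]=y[:227];o[373:600,420:686]=z[:227]
cv2.imwrite('pics/m0.png',o)
E
```

```text
(no output)
```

View pics/m0.png

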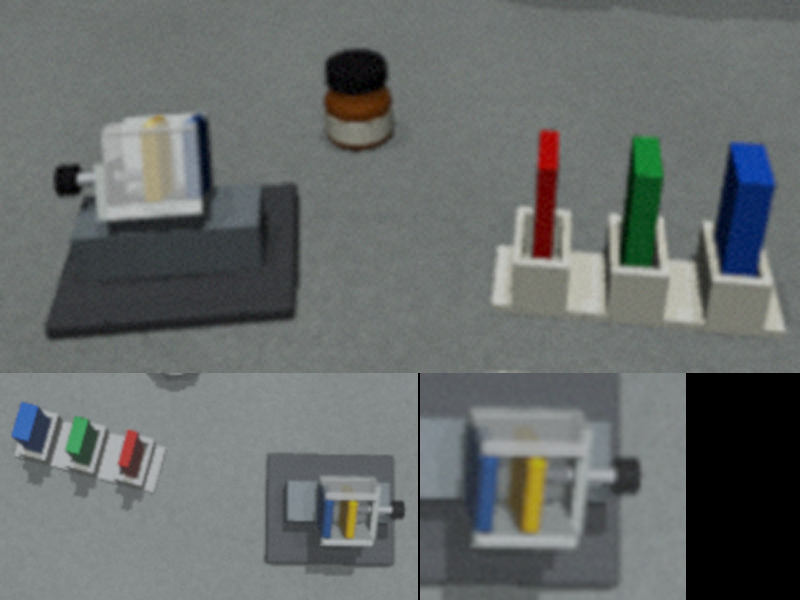

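The top view has +x up and +y left. The rack holds blue, green and red plates from left to right, and the holder is on the right with its blue cheek left and yellow cheek right. Next I'll measure poses and the gap.

```bash
cat > meas.py <<'E'
from h import *
def colmask(f):
    hsv=cv2.cvtColor(f,cv2.COLOR_RGB2HSV);H,S,V=[hsv[...,i].astype(int) for i in range(3)]
    g=S>110
    return dict(blue=g&(H>100)&(H<130),yellow=g&(H>18)&(H<32)&(V>90),red=g&((H<8)|(H>172))&(V>60),green=g&(H>50)&(H<80))
def avg(c,n=8):
    ss=[snapshot(c) for _ in range(n)]
    s=dict(ss[-1]);s['frame']=np.mean([a['frame'] for a in ss],0).astype(np.uint8)
    z=np.array([a['range_z'] for a in ss]);z[z==0]=np.nan
    s['range_z']=np.nan_to_num(np.nanmedian(z,0)).astype(np.float32);return s
E
python3 - <<'E'
from meas import *
import warnings;warnings.filterwarnings('ignore')
for c in('top','scene'):
    s=avg(c,5);P=cloud(s);m=colmask(s['frame']);np.savez(c+'1.npz',P=P,f=s['frame'],**{k:s[k] for k in('fx','fy','cx','cy','D','rvec','tvec')})
    hold=(P[...,1]<-.09)
    for k in m:
        r=m[k]&~hold&(P[...,2]>.095);Q=P[r]
        if len(Q)>3:
            md=np.median(Q,0);print(c,'rack',k,len(Q),md.round(4),'rect',cv2.minAreaRect((Q[:,:2]*1000).astype(np.float32)))
    for k in('blue','yellow'):
        Q=P[m[k]&hold];print(c,k,len(Q),np.percentile(Q,[2,50,98],axis=0).round(4).tolist())
    if c=='top':
        for k in('blue','yellow'):
            Q=P[m[k]&hold]
            print(k);[print((q*1000).round(1)) for q in Q[::2]]
    # rim of pockets
    Q=P[(abs(P[...,2]-.04)<.004)&(P[...,1]>.03)&(P[...,0]>.58)&(P[...,0]<.74)]
    print('rim',len(Q),cv2.minAreaRect((Q[:,:2]*1000).astype(np.float32)))
    r=finder.masks_of(s,'rack')[0];Q=P[r['pixels']];Q=Q[Q[:,2]<.045];print('rackall',cv2.minAreaRect((Q[:,:2]*1000).astype(np.float32)))
E
```

```text
top rack blue 203 [0.6696 0.1965 0.105 ] rect ((669.713623046875, 197.2482452392578), (20.20163345336914, 39.84135055541992), 76.02456665039062)
top rack red 114 [0.6404 0.085  0.1048] rect ((641.2103881835938, 85.10397338867188), (11.706818580627441, 39.17335891723633), 76.56156921386719)
top rack green 139 [0.6542 0.14   0.105 ] rect ((654.8890380859375, 139.94879150390625), (14.832910537719727, 38.95918273925781), 77.14811706542969)
top blue 842 [[0.5601, -0.2785, 0.068], [0.837, -0.2609, 0.0697], [0.8974, -0.1247, 0.1033]]
top yellow 102 [[0.5526, -0.1633, 0.0685], [0.5719, -0.1518, 0.0977], [0.5894, -0.1475, 0.1061]]
blue
[ 901.1 -251.1   69.6]
[ 898.7 -251.    69.9]
[ 898.7 -255.3   70.2]
[ 898.8 -259.6   70. ]
[ 898.8 -263.9   70.3]
[ 899.4 -268.6   69.1]
[ 899.5 -272.9   69.3]
[ 899.9 -277.5   68.5]
[ 896.1 -248.6   70.5]
[ 896.6 -253.2   69.7]
[ 896.6 -257.5   69.9]
[ 897.4 -262.3   68.3]
[ 897.  -266.3   69.3]
[ 896.9 -270.5   69.7]
[ 896.9 -274.8   70. ]
[ 897.2 -279.2   69.6]
[ 894.5 -251.1   69.2]
[ 894.7 -255.5   69. ]
[ 894.  -259.3   70.6]
[ 894.9 -264.2   69. ]
[ 894
[... 10759 characters left out ...]
rack red 144 [0.6483 0.0828 0.1052] rect ((642.4841918945312, 83.9000244140625), (11.049686431884766, 37.67414855957031), 77.12187957763672)
scene rack green 216 [0.6622 0.1371 0.1052] rect ((464.1067810058594, 333.2674255371094), (29.74371337890625, 585.5050659179688), 44.693973541259766)
scene blue 3920 [[-0.7807, -1.051, -0.0774], [-0.2514, -0.2777, 0.07], [0.851, -0.2332, 0.317]]
scene yellow 4 [[0.561, -0.1532, 0.094], [0.5682, -0.1522, 0.0987], [0.5907, -0.1505, 0.1111]]
rim 816 ((675.8573608398438, 236.25521850585938), (346.07550048828125, 62.63581466674805), 77.98204803466797)Traceback (most recent call last):
  File "<stdin>", line 19, in <module>
IndexError: list index out of range
```

```bash
cat > rect.py <<'E'
from meas import *
c=np.cos(np.radians(28));sn=np.sin(np.radians(28))
def rectify(s,xm=.5713,ym=-.1317,yaw=0,zt=.050,rx=(-30,30),ry=(-45,25),k=8):
    # image over bay-frame x (cols-> y), in mouth plane
    bx=np.arange(rx[1],rx[0],-1/k);by=np.arange(ry[1],ry[0],-1/k)
    X,Y=np.meshgrid(bx,by,indexing='ij')
    B=np.stack([X*c/1000-(zt-.05)*sn,Y/1000,X*sn/1000+(zt-.05)*c],-1)
    cy,sy=np.cos(yaw),np.sin(yaw)
    W=np.stack([xm+B[...,0]*cy-B[...,1]*sy,ym+B[...,0]*sy+B[...,1]*cy,.055+.05*c+B[...,2]],-1)
    K=np.array([[float(s['fx']),0,float(s['cx'])],[0,float(s['fy']),float(s['cy'])],[0,0,1.]])
    p=cv2.projectPoints(W.reshape(-1,3),np.array(s['rvec'],float),np.array(s['tvec'],float),K,np.array(s['D'],float))[0].reshape(X.shape+(2,)).astype(np.float32)
    f=s['frame'] if 'frame' in s else s['f']
    return cv2.remap(np.ascontiguousarray(f),p[...,0],p[...,1],cv2.INTER_CUBIC),bx,by
E
python3 - <<'E'
from rect import *
s=np.load('top1.npz')
I,bx,by=rectify(s)
cv2.imwrite('pics/rect0.png',cv2.resize(I[...,::-1],None,fx=1.4,fy=1.25))
# per-row edge: blue right edge via B-R chroma, yellow left edge via R-B
F=I.astype(float);by_=(F[...,2]-F[...,0])
out=[]
for r in range(0,len(bx),32):
    if abs(bx[r])>18: continue
    p=by_[max(0,r-12):r+12].mean(0)
    y=-p; hi=y[(by<-12)&(by>-30)];base=np.median(y[(by<-5)&(by>-10)])
    def cross(sig,dirn,half,rng):
        idx=[i for i in range(len(by)-1) if rng[0]>by[i]>rng[1]]
        for i in idx:
            if (sig[i]-half)*(sig[i+1]-half)<=0: 
                out1=by[i]+(half-sig[i])/(sig[i+1]-sig[i]+1e-9)*(by[i+1]-by[i]); 
                if (sig[i+1]>sig[i])==dirn: return out1
        return np.nan
    yh=(hi.max()+base)/2
    bl=p[(by>-4)&(by<12)].max();bb=np.median(p[(by<-5)&(by>-10)])
    bg=np.median(p[by>18])
    print(round(bx[r],1),'blueL',round(cross(p,True,(bl+bg)/2,(20,2)),2),'blueR',round(cross(p,False,(bl+bb)/2,(8,-12)),2),'yelL',round(cross(y,True,yh,(-8,-25)),2),'yelR',round(cross(y,False,(hi.max()+np.median(y[by<-32]))/2,(-20,-35)),2))
E
```

```text
18.0 blueL 8.46 blueR -0.79 yelL -15.66 yelR -25.32
14.0 blueL 8.03 blueR -0.75 yelL -16.19 yelR -25.32
10.0 blueL 8.23 blueR -0.75 yelL -16.26 yelR -25.1
6.0 blueL 8.38 blueR -0.87 yelL -16.17 yelR -25.2
2.0 blueL 8.39 blueR -0.87 yelL -16.01 yelR -25.15
-2.0 blueL 8.22 blueR -0.94 yelL -15.96 yelR -25.27
-6.0 blueL 8.42 blueR -0.54 yelL -15.98 yelR -25.15
-10.0 blueL 8.62 blueR -0.07 yelL -15.73 yelR -24.89
-14.0 blueL 8.77 blueR 0.07 yelL -15.62 yelR -24.87
-18.0 blueL 8.65 blueR 0.12 yelL -15.73 yelR -24.96
```

View pics/rect0.png

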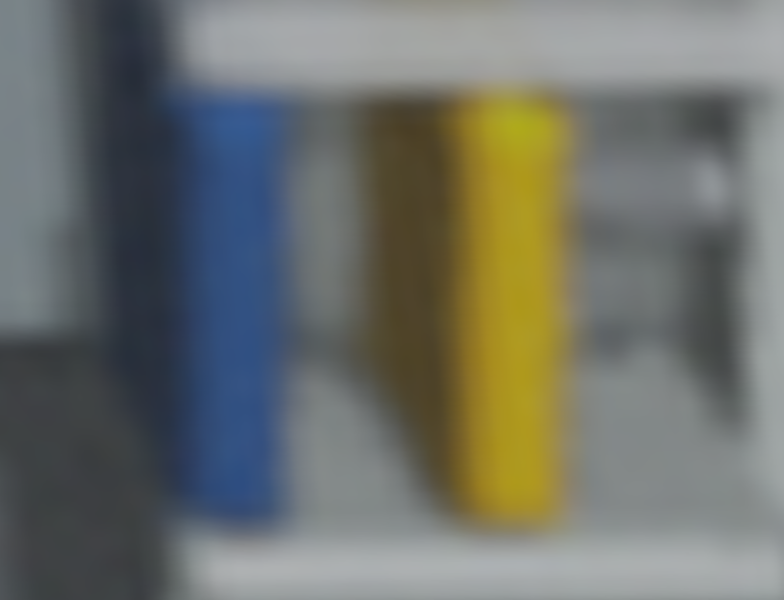

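The gap looks like about 14 mm: blue face near y = -133 mm and yellow near -147 mm once the rounding is allowed for. That makes the 12 mm plate the candidate. Next is approaching it.

```bash
cat > go.py <<'E'
import sys
from h import *
def rot(yang,tilt):  # tool y at world angle yang(deg), z tilted outward(deg) about it
    a=np.radians(yang);y=np.array([np.cos(a),np.sin(a),0]);zd=np.array([0,0,-1.]);x=np.cross(y,zd)
    return R.from_matrix(np.stack([x,y,zd],1))*R.from_rotvec([0,-np.radians(tilt),0])
def delta(pos,yang,tilt,off=0):
    """target point `off` m ahead of TCP (0.045 = grasp point) at pos"""
    st=monitor.get_state();p=st['tool_pos'];r=R.from_quat(st['eef_rot']);T=rot(yang,tilt)
    t=np.array(pos)-T.apply([0,0,off])
    print('tcp',p.round(4),'y',np.degrees(np.arctan2(*r.apply([0,1,0])[[1,0]])).round(2),'z',r.apply([0,0,1]).round(4),'F',st['contact_force'].round(1),'op',round(st['opening']*8.81,2),'t',round(st['clock'],2),'q',st['q'].round(2))
    print('target tcp',t.round(4),'shift cm (cur tool axes)',(100*r.inv().apply(t-p)).round(2),'| (target axes)',(100*T.inv().apply(t-p)).round(2),'turn',(r.inv()*T).as_rotvec().round(3))
E
python3 - <<'E'
from go import *
for i in range(2): delta([.6417,.0846,.25],76.4,0,.045); snapshot('top')
E
```

```text
tcp [0.2615 0.5677 0.3027] y 65.26 z [-0.e+00  1.e-04 -1.e+00] F [ 0.   0.3 -0. ] op 8.83 t 1.4 q [-1.11  0.69 -0.19  1.57  0.16  0.9  -0.22]
target tcp [0.6417 0.0846 0.295 ] shift cm (cur tool axes) [-54.74 -27.96   0.77] | (target axes) [-48.31 -38.01   0.77] turn [ 0.    -0.    -0.194]
tcp [0.2615 0.5677 0.3027] y 65.26 z [-0.e+00  1.e-04 -1.e+00] F [-1.   0.   0.3] op 8.81 t 1.45 q [-1.11  0.69 -0.19  1.57  0.16  0.9  -0.22]
target tcp [0.6417 0.0846 0.295 ] shift cm (cur tool axes) [-54.74 -27.97   0.77] | (target axes) [-48.31 -38.01   0.77] turn [ 0.    -0.    -0.194]
```

Emit:
{"name": "carry_out", "arguments": {
  "motion": [-4.5,-2.3,0,0,0,0,-4.5,-2.3,0,0,0,0,-4.5,-2.3,0,0,0,0,-4.5,-2.3,0,0,0,0,-4.5,-2.3,0,0,0,0,-4.5,-2.3,0,0,0,0,-4.5,-2.3,0,0,0,0,-4.5,-2.3,0,0,0,0],
  "hand": 3.6,
  "grip_force": 20
}}

```text
clock: 2.5
tool_pos: [0.5125, 0.2486, 0.3029]
eef_rot: [0.214, 0.977, 0.0, 0.0]
contact_force: [0.7, -0.4, 0.5]
opening: 0.409
```

Emit:
{"name": "carry_out", "arguments": {
  "motion": [-4.5,-2.3,0,0,0,0,-4.5,-2.3,0,0,0,0,-4.5,-2.3,0,0,0,0,-4.5,-2.3,0,0,0,0,0,0,0,0,0,-0.1,0,0,0,0,0,-0.094,0,0,0,0,0,0,0,0,0,0,0,0]
}}

```text
clock: 3.5
tool_pos: [0.6364, 0.0911, 0.3027]
eef_rot: [0.119, 0.993, 0.0, -0.0]
contact_force: [0.5, 0.2, -0.2]
opening: 0.41
```

```bash
python3 - <<'E'
from go import *
delta([.6417,.0846,.181],76.4,0,.045)
E
```

```text
tcp [0.6364 0.0911 0.3027] y 76.3 z [-1.e-04  0.e+00 -1.e+00] F [ 0.5  0.2 -0.2] op 3.61 t 3.5 q [-0.05  0.72 -0.31  1.5   0.25  0.95  0.9 ]
target tcp [0.6417 0.0846 0.226 ] shift cm (cur tool axes) [-0.67 -0.5   7.67] | (target axes) [-0.67 -0.51  7.67] turn [-0.    -0.    -0.002]
```

Emit:
{"name": "carry_out", "arguments": {
  "motion": [-0.7,-0.5,3,0,0,0,0,0,4,0,0,0,0,0,4,0,0,0,0,0,3,0,0,0,0,0,2,0,0,0,0,0,1.6,0,0,0,0,0,0,0,0,0]
}}

```text
clock: 4.38
tool_pos: [0.6418, 0.0845, 0.126]
eef_rot: [0.119, 0.993, -0.0, -0.001]
contact_force: [-0.6, -0.1, -0.7]
opening: 0.407
```

Emit:
{"name": "carry_out", "arguments": {
  "motion": [0,0,0,0,0,0,0,0,0,0,0,0,0,0,0,0,0,0,0,0,0,0,0,0,0,0,0,0,0,0],
  "hand": 0.5,
  "grip_force": 20
}}

```text
clock: 5.0
tool_pos: [0.6426, 0.0846, 0.1275]
eef_rot: [0.119, 0.993, 0.0, 0.001]
contact_force: [-0.9, -1.0, 6.0]
opening: 0.13
```

```bash
python3 - <<'E'
from go import *
delta([.6417,.0846,.25],76.4,0,.045)
E
```

```text
tcp [0.6426 0.0846 0.1275] y 76.37 z [ 1.4e-03  3.0e-04 -1.0e+00] F [-0.9 -1.   6. ] op 1.15 t 5.0 q [-0.07  0.95 -0.24  1.61  0.34  0.62  0.84]
target tcp [0.6417 0.0846 0.295 ] shift cm (cur tool axes) [ 7.000e-02 -1.000e-02 -1.675e+01] | (target axes) [  0.09  -0.02 -16.75] turn [ 0.001  0.001 -0.001]
```

Emit:
{"name": "carry_out", "arguments": {
  "motion": [0,0,-2,0,0,0,0,0,-4,0,0,0,0,0,-4,0,0,0,0,0,-4,0,0,-0.12,0,0,-2,0,0,-0.107,0,0,0,0,-0.17,0,0,0,0,0,-0.17,0,0,0,0,0,-0.15,0]
}}

```text
clock: 6.0
tool_pos: [0.6414, 0.0838, 0.2878]
eef_rot: [0.006, 0.97, -0.0, 0.243]
contact_force: [2.1, -1.2, -1.8]
opening: 0.135
```

Emit:
{"name": "carry_out", "arguments": {
  "motion": [0,0,0,0,0,0,0,0,0,0,0,0]
}}

```text
clock: 6.25
tool_pos: [0.6431, 0.0854, 0.2873]
eef_rot: [0.005, 0.971, -0.001, 0.241]
contact_force: [0.1, 0.9, -1.0]
opening: 0.129
```

```bash
python3 - <<'E'
from go import *
import numpy as np
sz=np.array([-np.sin(np.radians(28)),0,np.cos(np.radians(28))])
o=np.array([.5948,-.1401,.055])
# grasp 75 mm above underside; underside 25 mm above the mouth
delta(o+sz*(.075+.075),89.4,28,.045)
E
```

```text
tcp [0.6431 0.0854 0.2873] y 89.4 z [ 0.4677 -0.0051 -0.8838] F [ 0.1  0.9 -1. ] op 1.13 t 6.25 q [-0.28  0.63  0.04  1.92  0.66  0.16  0.68]
target tcp [ 0.5033 -0.1399  0.2272] shift cm (cur tool axes) [ 14.96 -22.67  -1.12] | (target axes) [ 14.96 -22.67  -1.15] turn [-0.    -0.002  0.   ]
```

Emit:
{"name": "carry_out", "arguments": {
  "motion": [1,-4,-0.2,0,0,0,2,-4,-0.2,0,0,0,3,-4,-0.2,0,0,0,3,-4,-0.2,0,0,0,3,-3.7,-0.2,0,0,0,2,-2,0,0,0,0,1,-1,0,0,0,0,0,0,0,0,0,0]
}}

```text
clock: 7.25
tool_pos: [0.5341, -0.0903, 0.2385]
eef_rot: [0.009, 0.977, -0.008, 0.215]
contact_force: [0.9, -0.2, -0.7]
opening: 0.133
```

```bash
python3 - <<'E'
from go import *
from rect import *
sz=np.array([-np.sin(np.radians(28)),0,np.cos(np.radians(28))])
o=np.array([.5948,-.1401,.055])
delta(o+sz*.15,89.4,28,.045)
a=avg('top',3);b=avg('scene',3)
A=cv2.resize(a['frame'][130:220,300:390],(400,400),interpolation=cv2.INTER_CUBIC);B=cv2.resize(b['frame'][150:250,100:200],(400,400),interpolation=cv2.INTER_CUBIC)
cv2.imwrite('pics/h1.png',np.hstack([A,B])[...,::-1])
P=cloud(a);m=colmask(a['frame'])['red']&(P[...,1]<0);Q=P[m];print(len(Q),np.nanpercentile(Q,[2,50,98],axis=0).round(4).tolist())
P=cloud(b);m=colmask(b['frame'])['red']&(P[...,1]<0);Q=P[m];print(len(Q),np.nanpercentile(Q,[2,50,98],axis=0).round(4).tolist())
E
```

```text
tcp [ 0.5341 -0.0903  0.2385] y 88.78 z [ 0.4196 -0.0193 -0.9075] F [ 0.9 -0.2 -0.7] op 1.17 t 7.25 q [ 0.38  0.65 -0.45  2.2   1.97  0.27 -0.3 ]
target tcp [ 0.5033 -0.1399  0.2272] shift cm (cur tool axes) [ 3.2  -5.01 -0.17] | (target axes) [ 3.21 -4.99 -0.43] turn [-0.015 -0.055 -0.005]
134 [[0.5414, -0.094, 0.144], [0.5727, -0.088, 0.1973], [0.5994, -0.0823, 0.2776]]
551 [[0.2528, -0.131, -0.0009], [0.5784, -0.0884, 0.1815], [0.5999, -0.0823, 0.2238]]
```

View pics/h1.png

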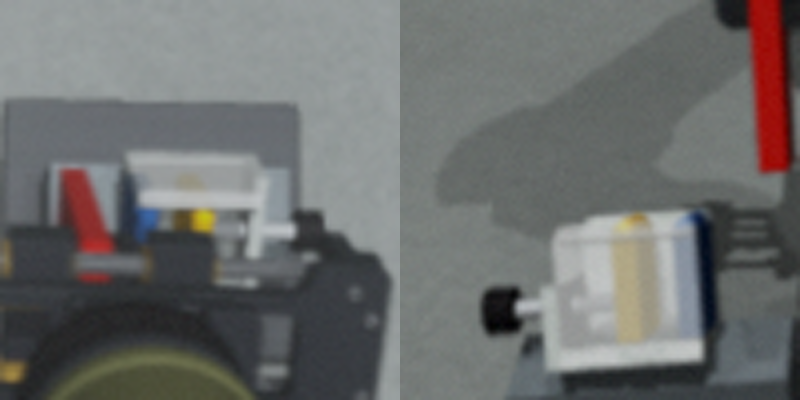

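The plate is held above and left of the slot (red at left of the top view). The wrist is passing near its singularity, so I'll slow down.

Emit:
{"name": "carry_out", "arguments": {
  "motion": [0.4,-0.8,0,0,-0.02,0,0.4,-0.8,0,0,-0.02,0,0.4,-0.8,0,-0.015,-0.015,-0.005,0.4,-0.8,0,0,0,0,0.4,-0.8,0,0,0,0,0.6,-1.0,0,0,0,0,0.6,0,0,0,0,0,0,0,0,0,0,0]
}}

```text
clock: 8.55
tool_pos: [0.5028, -0.1374, 0.2232]
eef_rot: [0.002, 0.971, -0.0, 0.239]
contact_force: [0.4, 0.3, -0.9]
opening: 0.132
```

```bash
python3 - <<'E'
from go import *
sz=np.array([-np.sin(np.radians(28)),0,np.cos(np.radians(28))])
o=np.array([.5948,-.1401,.055])
delta(o+sz*.15,89.4,28,.045)
E
```

```text
tcp [ 0.5028 -0.1374  0.2232] y 89.77 z [ 0.4647 -0.0019 -0.8855] F [ 0.4  0.3 -0.9] op 1.17 t 8.55 q [ 0.64  0.71 -0.65  2.29  2.25  0.4  -0.43]
target tcp [ 0.5033 -0.1399  0.2272] shift cm (cur tool axes) [-0.22 -0.25 -0.33] | (target axes) [-0.23 -0.25 -0.33] turn [ 0.003 -0.005  0.006]
```

Emit:
{"name": "carry_out", "arguments": {
  "motion": [-0.2,-0.25,-0.3,0.003,-0.005,0.006,0,0,0,0,0,0,0,0,0,0,0,0]
}}

```text
clock: 8.93
tool_pos: [0.504, -0.14, 0.2274]
eef_rot: [0.005, 0.97, -0.002, 0.242]
contact_force: [-0.1, -0.4, -0.7]
opening: 0.131
```

```bash
python3 - <<'E'
from go import *
from rect import *
sz=np.array([-sn,0,c]);o=np.array([.5948,-.1401,.055])
delta(o+sz*.15,89.4,28,.045)
a=avg('top',3);b=avg('scene',3)
A=cv2.resize(a['frame'][130:220,300:390],(400,400),interpolation=cv2.INTER_CUBIC);B=cv2.resize(b['frame'][150:250,90:190],(400,400),interpolation=cv2.INTER_CUBIC)
cv2.imwrite('pics/h2.png',np.hstack([A,B])[...,::-1])
for s in(a,b):
    P=cloud(s);m=colmask(s['frame'])['red']&(P[...,1]<-.1)&(P[...,2]>.1);Q=P[m]
    B=(Q-o)@np.array([[c,0,sn],[0,1,0],[-sn,0,c]]).T*1000
    print(len(Q),np.percentile(B,[2,10,50,90,98],axis=0).round(1).tolist())
    for lo in range(60,180,15):
        k=(B[:,2]>lo)&(B[:,2]<lo+15)
        if k.sum()>5: print(lo,k.sum(),np.percentile(B[k],[5,50,95],axis=0).round(1).tolist())
E
```

```text
tcp [ 0.504  -0.14    0.2274] y 89.38 z [ 0.4705 -0.0057 -0.8824] F [-0.1 -0.4 -0.7] op 1.16 t 8.93 q [ 0.64  0.71 -0.65  2.29  2.25  0.4  -0.43]
target tcp [ 0.5033 -0.1399  0.2272] shift cm (cur tool axes) [ 0.08  0.01 -0.02] | (target axes) [ 0.08  0.01 -0.02] turn [-0.001  0.001  0.   ]
210 [[-1.8, -8.0, 79.4], [8.6, -2.7, 94.1], [19.4, 2.8, 137.4], [20.1, 7.7, 172.4], [20.3, 8.1, 209.7]]
75 16 [[19.5, -2.7, 77.9], [20.1, 1.6, 83.0], [20.5, 6.0, 88.5]]
90 31 [[1.0, -2.5, 92.9], [19.3, 5.8, 98.7], [20.3, 7.8, 104.1]]
105 27 [[9.1, -3.0, 107.0], [19.5, 4.3, 112.9], [20.1, 7.9, 118.7]]
120 27 [[12.8, -2.5, 120.5], [19.3, 4.3, 127.0], [20.0, 7.7, 133.2]]
135 30 [[9.5, -9.6, 135.8], [19.5, 2.4, 141.9], [20.0, 7.6, 148.8]]
150 29 [[9.2, -7.8, 151.2], [19.4, 1.2, 157.4], [19.9, 7.5, 164.5]]
165 44 [[-2.1, -2.7, 165.8], [16.3, 0.9, 171.9], [19.7, 6.0, 173.2]]
520 [[7.2, -8.1, 76.2], [13.0, -5.8, 84.7], [17.9, -0.4, 125.7], [18.9, 4.5, 163.9], [19.6, 5.0, 171.3]]
60 6 [[5.2, -3.9, 73.7], [16.7, 2.3, 74.6], [18.9, 4.0, 74.9]]
75 75 [[10.6, -6.0, 75.9], [18.1, -0.7, 82.9], [19.4, 4.3, 89.6]]
90 75 [[13.3, -6.3, 91.3], [18.0, -0.2, 97.8], [19.4, 4.5, 104.5]]
105 77 [[8.7, -6.5, 106.1], [18.0, -0.4, 112.9], [19.3, 4.5, 119.2]]
120 76 [[11.1, -6.5, 120.9], [18.2, -0.6, 127.5], [19.1, 4.6, 134.0]]
135 79 [[8.7, -6.5, 135.6], [17.7, -0.2, 141.9], [18.9, 4.8, 148.6]]
150 88 [[8.5, -6.7, 150.3], [17.7, -0.4, 157.5], [19.0, 5.0, 164.7]]
165 41 [[7.8, -5.8, 166.1], [17.5, 0.5, 169.4], [18.6, 5.2, 172.9]]
```

View pics/h2.png

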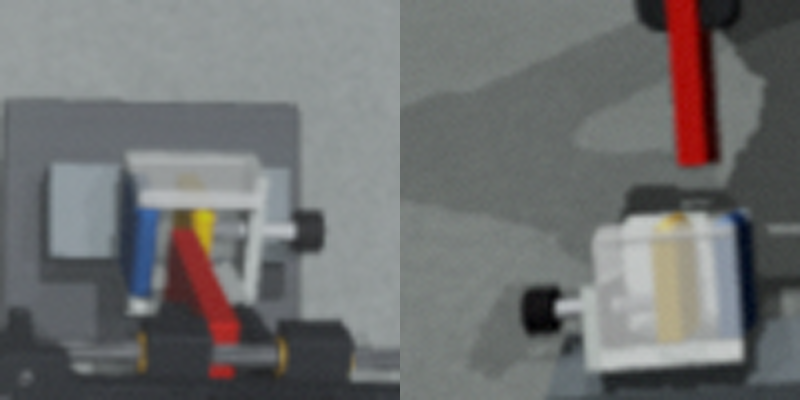

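Plate is aligned with the slot: above the mouth, in the scene view its lower end (680–715, 160) is above the gap. Now I'll refine the sideways offset with edge fits.

```bash
cat > plate.py <<'E'
from rect import *
def edges(s,col,bx,z0,z1,o=np.array([.5948,-.1401,.055]),xs=19.5):
    zz=np.arange(z0,z1,2.);yy=np.arange(30,-30,-.125)
    Z,Y=np.meshgrid(zz,yy,indexing='ij')
    W=o+np.stack([xs*c-Z*sn,Y,xs*sn+Z*c],-1)/1000
    K=np.array([[float(s['fx']),0,float(s['cx'])],[0,float(s['fy']),float(s['cy'])],[0,0,1.]])
    p=cv2.projectPoints(W.reshape(-1,3),np.array(s['rvec'],float),np.array(s['tvec'],float),K,np.array(s['D'],float))[0].reshape(Z.shape+(2,)).astype(np.float32)
    I=cv2.remap(np.ascontiguousarray(s['frame']),p[...,0],p[...,1],cv2.INTER_LINEAR).astype(float)
    f=I[...,0]-.5*(I[...,1]+I[...,2])
    for i in range(0,len(zz)-4,5):
        q=f[i:i+5].mean(0);h=(q.max()+np.median(q))/2;k=np.where(q>h)[0]
        print('z',zz[i],'red y',yy[k[0]].round(2),yy[k[-1]].round(2),'mid',((yy[k[0]]+yy[k[-1]])/2).round(2),'peak',q.max().round())
E
python3 - <<'E'
from plate import *
for n in('top','scene'):
    print(n);edges(avg(n,4),'red',0,80,150)
E
```

```text
top
z 80.0 red y 6.75 -9.38 mid -1.31 peak 97.0
z 90.0 red y 7.5 -7.0 mid 0.25 peak 98.0
z 100.0 red y 7.62 -5.25 mid 1.19 peak 98.0
z 110.0 red y 7.75 -4.5 mid 1.62 peak 99.0
z 120.0 red y 7.75 -4.0 mid 1.88 peak 101.0
z 130.0 red y 7.88 -4.12 mid 1.88 peak 100.0
z 140.0 red y 7.88 -4.12 mid 1.88 peak 102.0
scene
z 80.0 red y 6.0 -6.12 mid -0.06 peak 154.0
z 90.0 red y 5.88 -6.0 mid -0.06 peak 153.0
z 100.0 red y 6.25 -6.0 mid 0.12 peak 154.0
z 110.0 red y 5.88 -6.12 mid -0.12 peak 153.0
z 120.0 red y 6.12 -5.88 mid 0.12 peak 154.0
z 130.0 red y 6.0 -6.25 mid -0.12 peak 154.0
z 140.0 red y 6.0 -6.38 mid -0.19 peak 154.0
```

```bash
python3 - <<'E'
from plate import *
s=avg('scene',6);o=np.array([.5948,-.1401,.055])
zz=np.arange(8,42,2.);yy=np.arange(25,-30,-.25)
Z,Y=np.meshgrid(zz,yy,indexing='ij')
W=o+np.stack([22.5*c-Z*sn,Y,22.5*sn+Z*c],-1)/1000
K=np.array([[s['fx'],0,s['cx']],[0,s['fy'],s['cy']],[0,0,1.]])
p=cv2.projectPoints(W.reshape(-1,3),np.array(s['rvec'],float),np.array(s['tvec'],float),K,np.array(s['D'],float))[0].reshape(Z.shape+(2,)).astype(np.float32)
I=cv2.remap(s['frame'],p[...,0],p[...,1],cv2.INTER_LINEAR).astype(float).mean(0)
for y,v in zip(yy[::4],I[::4]): print(y,v.round(),end='; ')
E
```

```text
25.0 [56. 60. 58.]; 24.0 [52. 55. 55.]; 23.0 [45. 48. 50.]; 22.0 [35. 39. 44.]; 21.0 [23. 29. 39.]; 20.0 [13. 20. 34.]; 19.0 [ 7. 16. 32.]; 18.0 [10. 19. 35.]; 17.0 [24. 32. 46.]; 16.0 [49. 57. 70.]; 15.0 [ 79.  88. 101.]; 14.0 [108. 117. 130.]; 13.0 [126. 136. 149.]; 12.0 [136. 146. 159.]; 11.0 [138. 148. 161.]; 10.0 [138. 148. 161.]; 9.0 [139. 148. 161.]; 8.0 [141. 151. 162.]; 7.0 [148. 157. 166.]; 6.0 [160. 166. 173.]; 5.0 [172. 177. 180.]; 4.0 [181. 184. 184.]; 3.0 [183. 186. 185.]; 2.0 [180. 183. 182.]; 1.0 [175. 178. 177.]; 0.0 [170. 171. 168.]; -1.0 [165. 164. 157.]; -2.0 [161. 158. 147.]; -3.0 [158. 154. 139.]; -4.0 [157. 152. 135.]; -5.0 [157. 152. 134.]; -6.0 [157. 152. 134.]; -7.0 [158. 153. 134.]; -8.0 [162. 156. 135.]; -9.0 [167. 160. 135.]; -10.0 [172. 164. 135.]; -11.0 [176. 167. 136.]; -12.0 [178. 168. 136.]; -13.0 [179. 169. 136.]; -14.0 [178. 169. 136.]; -15.0 [178. 169. 136.]; -16.0 [178. 169. 137.]; -17.0 [179. 170. 141.]; -18.0 [180. 174. 150.]; -19.0 [182. 179. 163.]; -20.0 [183. 183. 176.]; -21.0 [184. 186. 183.]; -22.0 [184. 187. 186.]; -23.0 [184. 187. 187.]; -24.0 [184. 187. 187.]; -25.0 [185. 188. 187.]; -26.0 [185. 188. 187.]; -27.0 [184. 187. 186.]; -28.0 [183. 185. 185.]; -29.0 [178. 180. 180.];
```

Both cameras agree. Measured relative to the plate in the same image, the slot centre is 1.8 mm further toward -y, and the gap is about 14–15 mm. I'll shift and insert.

Emit:
{"name": "carry_out", "arguments": {
  "motion": [0,-0.18,0.5,0,0,0,0,0,1,0,0,0,0,0,1,0,0,0,0,0,0.4,0,0,0,0,0,0.3,0,0,0,0,0,0.2,0,0,0,0,0,0,0,0,0]
}}

```text
clock: 10.8
tool_pos: [0.5196, -0.1421, 0.197]
eef_rot: [0.005, 0.97, -0.002, 0.242]
contact_force: [-0.6, -0.5, -2.2]
opening: 0.136
```

```bash
python3 - <<'E'
from go import *
sz=np.array([-np.sin(np.radians(28)),0,np.cos(np.radians(28))])
o=np.array([.5948,-.1419,.055])
delta(o+sz*.075,89.4,28,.045)
E
```

```text
tcp [ 0.5196 -0.1421  0.197 ] y 89.36 z [ 0.4697 -0.0056 -0.8828] F [-0.6 -0.5 -2.2] op 1.19 t 10.8 q [ 0.64  0.79 -0.66  2.27  2.29  0.46 -0.44]
target tcp [ 0.5385 -0.1417  0.161 ] shift cm (cur tool axes) [0.03 0.07 4.07] | (target axes) [0.03 0.06 4.07] turn [-0.001  0.    -0.   ]
```

Emit:
{"name": "carry_out", "arguments": {
  "motion": [0,0,0.4,0,0,0,0,0,0.4,0,0,0,0,0,0.4,0,0,0,0,0,0.4,0,0,0,0,0,0.4,0,0,0,0,0,0.4,0,0,0,0,0,0,0,0,0]
}}

```text
clock: 11.68
tool_pos: [0.5311, -0.1423, 0.1755]
eef_rot: [0.005, 0.97, -0.001, 0.242]
contact_force: [-1.4, -1.1, -2.4]
opening: 0.128
```

Free descent. Now the last 1.6 cm, in small steps.

Emit:
{"name": "carry_out", "arguments": {
  "motion": [0,0,0.4,0,0,0,0,0,0.3,0,0,0,0,0,0.3,0,0,0,0,0,0.2,0,0,0,0,0,0.2,0,0,0,0,0,0,0,0,0]
}}

```text
clock: 12.42
tool_pos: [0.5374, -0.1423, 0.1638]
eef_rot: [0.005, 0.97, -0.002, 0.242]
contact_force: [-5.0, 1.0, 3.0]
opening: 0.137
```

Emit:
{"name": "carry_out", "arguments": {
  "motion": [0,0,0.15,0,0,0,0,0,0,0,0,0]
}}

```text
clock: 12.68
tool_pos: [0.5375, -0.1422, 0.1636]
eef_rot: [0.005, 0.97, -0.002, 0.243]
contact_force: [-12.4, -1.0, 16.4]
opening: 0.132
```

```bash
python3 - <<'E'
from plate import *
st=monitor.get_state();print(st['tool_pos'].round(4),st['contact_force'].round(1))
s=avg('scene',4);t=avg('top',3)
A=cv2.resize(t['frame'][130:220,300:390],(400,400),interpolation=cv2.INTER_CUBIC);B=cv2.resize(s['frame'][150:250,90:190],(400,400),interpolation=cv2.INTER_CUBIC)
cv2.imwrite('pics/h3.png',np.hstack([A,B])[...,::-1])
P=cloud(s);o=np.array([.5948,-.1419,.055]);m=colmask(s['frame'])['red']&(P[...,1]<-.1)&(P[...,2]>.06);Q=P[m]
B=(Q-o)@np.array([[c,0,sn],[0,1,0],[-sn,0,c]]).T*1000
print(len(Q),np.percentile(B,[1,10,50,90,99],axis=0).round(1).tolist())
E
```

```text
[ 0.5375 -0.1422  0.1636] [-12.4  -1.   16.4]
269 [[-343.1, -231.7, 52.0], [12.6, -6.3, 56.8], [17.7, -0.7, 77.1], [18.5, 4.3, 97.8], [18.9, 4.5, 332.0]]
```

View pics/h3.png

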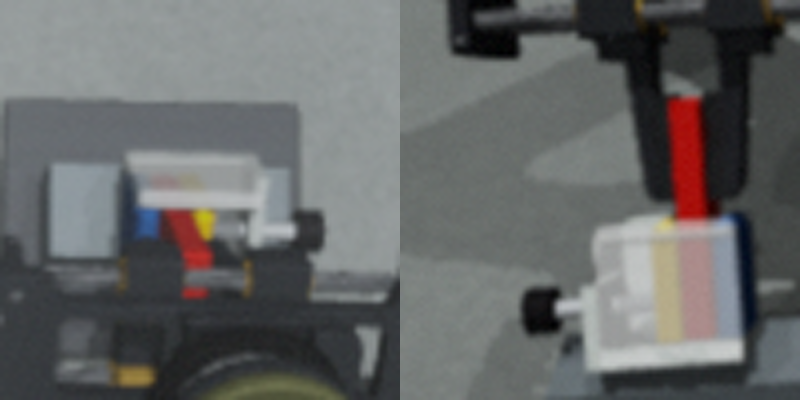

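The red plate shows through the clear wall right down to the floor (670–715, 240–365), nearly filling the gap between the yellow and blue cheeks. I'll release and retreat.

Emit:
{"name": "carry_out", "arguments": {
  "motion": [0,0,-0.15,0,0,0,0,0,0,0,0,0,0,0,0,0,0,0,0,0,0,0,0,0],
  "hand": 3.4
}}

```text
clock: 13.52
tool_pos: [0.538, -0.1424, 0.1635]
eef_rot: [0.005, 0.97, -0.002, 0.242]
contact_force: [-0.4, -0.7, -0.1]
opening: 0.384
```

Emit:
{"name": "carry_out", "arguments": {
  "motion": [0,0,-1,0,0,0,0,0,-2,0,0,0,0,0,-3,0,0,0,0,0,-3,0,0,0,0,0,-3,0,0,0,0,0,-3,0,0,0,0,0,0,0,0,0]
}}

```text
clock: 14.4
tool_pos: [0.4667, -0.1416, 0.298]
eef_rot: [0.005, 0.97, -0.003, 0.244]
contact_force: [-0.6, -0.6, -0.7]
opening: 0.385
```

```bash
python3 - <<'E'
from plate import *
st=monitor.get_state();print(st['tool_pos'].round(4),st['contact_force'].round(1),st['opening'])
s=avg('scene',4);t=avg('top',3)
I,_,_=rectify(t,ym=-.1317);I=cv2.resize(I,(380,330))
B=cv2.resize(s['frame'][150:250,90:190],(400,330),interpolation=cv2.INTER_CUBIC)
cv2.imwrite('pics/h4.png',np.hstack([I,B])[...,::-1])
o=np.array([.5948,-.1419,.055])
for n in(s,t):
  P=cloud(n);m=colmask(n['frame'])['red']&(P[...,1]<-.1)&(P[...,2]>.08)&(abs(P[...,0]-.55)<.1);Q=P[m]
  B=(Q-o)@np.array([[c,0,sn],[0,1,0],[-sn,0,c]]).T*1000
  print(len(Q),np.percentile(B,[1,10,50,90,99],axis=0).round(1).tolist())
  k=(B[:,2]>55)&(B[:,2]<95)&(B[:,0]>12)
  if k.sum()>10:print('front face x vs z slope',np.polyfit(B[k,2],B[k,0],1).round(3))
edges(s,'red',0,56,96)
for g in('rack','gauge_16','sample_jar'):
  d=finder.masks_of(s,g); print(g,[(round(e['p'],2),e['extent']) for e in d[:2]])
P=cloud(t);m=colmask(t['frame'])
for k in('green','blue'):
  Q=P[m[k]&(P[...,1]>.05)&(P[...,2]>.095)];print(k,len(Q),np.median(Q,0).round(3))
E
```

```text
[ 0.4667 -0.1416  0.298 ] [-0.6 -0.6 -0.7] 0.3845508218588416
267 [[-1.1, -7.5, 51.6], [5.9, -6.2, 56.6], [9.2, -0.9, 78.0], [12.1, 3.7, 99.6], [13.2, 4.0, 104.7]]
front face x vs z slope [-0.029 14.119]
231 [[-29.1, -5.3, 43.0], [-22.1, -3.2, 56.9], [3.8, 2.3, 99.5], [13.5, 7.0, 103.5], [15.1, 7.3, 105.0]]
front face x vs z slope [-0.087 18.425]
z 56.0 red y 4.75 -7.25 mid -1.25 peak 157.0
z 66.0 red y 5.0 -7.25 mid -1.12 peak 158.0
z 76.0 red y 4.88 -7.12 mid -1.12 peak 158.0
z 86.0 red y 5.38 -6.75 mid -0.69 peak 157.0
rack [(0.9, [283.2, 237.9, 392.6, 285.9])]
gauge_16 [(0.91, [366.6, 210.0, 389.1, 268.6]), (0.82, [333.2, 212.8, 348.3, 261.0])]
sample_jar [(0.76, [224.0, 178.1, 246.8, 218.5])]
green 140 [0.655 0.14  0.105]
blue 200 [0.669 0.196 0.105]
```

View pics/h4.png

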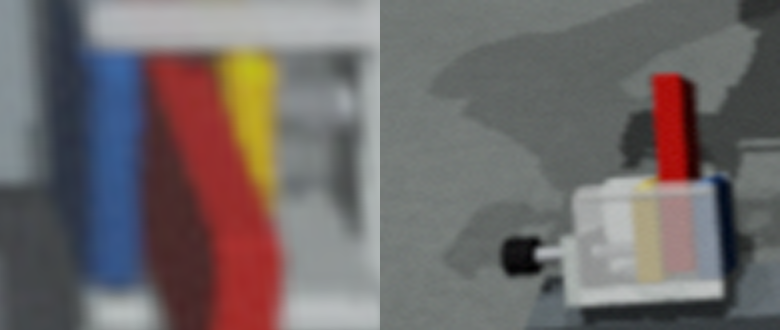

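Released: the plate sits in the slot and has leaned back slightly onto the aluminium wall. I'll check the tilt.

```bash
python3 - <<'E'
from plate import *
o=np.array([.5948,-.1419,.055])
s=avg('scene',5);P=cloud(s);m=colmask(s['frame'])['red']&(P[...,1]<-.1)&(P[...,2]>.07)&(abs(P[...,0]-.55)<.1);m=cv2.erode(m.astype(np.uint8),np.ones((1,3)))>0
B=(P[m]-o)@np.array([[c,0,sn],[0,1,0],[-sn,0,c]]).T*1000
for z in range(45,106,6):
    k=(B[:,2]>z)&(B[:,2]<z+6)
    if k.sum()>4: print(z,k.sum(),np.median(B[k],0).round(1))
k=(B[:,2]>56)&(B[:,2]<98);D=B[k]
for _ in range(3):
    f=np.polyfit(D[:,2],D[:,0],1);r=D[:,0]-np.polyval(f,D[:,2]);D=D[abs(r)<2]
g=np.polyfit(D[:,2],D[:,1],1)
print('tilt about y',np.arctan(f[0]).round(3),'front x at z=0',f[1].round(1),'side tilt',g[0].round(3),'top z',np.percentile(B[:,2],98).round(1))
E
```

```text
51 23 [12.8 -0.8 54.7]
57 19 [11.7 -0.5 60. ]
63 23 [11.2 -1.5 66.2]
69 25 [10.4 -1.2 72.8]
75 22 [ 9.8 -1.  78.1]
81 26 [ 8.9 -0.7 83.3]
87 20 [ 8.2 -0.4 89.8]
93 22 [ 7.8 -1.7 96.2]
99 22 [  6.8  -0.5 101.6]
tilt about y -0.116 front x at z=0 18.7 side tilt 0.001 top z 103.3
```

```bash
python3 -c "
from plant import workorder,monitor
print(workorder.finish_job(), monitor.get_state()['clock'])"
```

```text
the job is handed in; nothing more can be done
the job is handed in; nothing more can be done
```

I handed the job in at about 15 s of the 72 s allowed, with the red 12 mm plate resting in the slot and let go of. I didn't try the 16 mm and 20 mm plates. I ruled them out because the cameras put the gap at about 14–15 mm.

**Gap:** the top camera gave about 13.7 mm and the scene camera about 14.9 mm. Both are too narrow for 16 mm. In the camera views, the seated 12 mm plate nearly fills the gap.

**Seating:** the plate went down without side force until it met the floor. I pressed it down briefly with about 20 N, then released it and backed the arm well clear.

**Last checks:**
- **Plate in the slot:** the height of its top matches the rear bottom edge standing on the floor. Sideways tilt is about 0.
- **Tilt:** on release it leaned back onto the aluminium wall at about 0.116 rad, inside the 0.15 limit but not flush. That lifts the middle of the underside by an estimated 2.3 mm (limit 8 mm). I left it there because the slot walls keep it from leaning much further.
- **Other plates and jar:** the green and blue plates are still standing untouched in their pockets. The jar is still where it stood, with no sign of tipping.

**Disagreements:** the two cameras differed by about 1.9 mm sideways. I settled this by measuring the plate and the slot in the same picture. My estimate of the slot position across its width was also probably 2–3 mm off, still within the 9 mm tolerance.

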